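Hang the parts bin on the twin-pin stand

ROBOT

A 6-joint arm with a two-finger parallel gripper is mounted at the origin on the work surface. World frame = base frame: x ahead of the robot, y to its left, z up, the work surface at z = 0. Lengths are in m, angles in degrees, forces in N, time in s.
With the tool pointing down it reaches from about 0.375 to 0.9 m from the base axis. Payload 3.1 kg.
Tool frame: the origin (TCP) lies on the centre line of the jaws, within the pads' length; the fingertips stand 14 mm ahead of it and the grasp point (between the pads) lies 5 mm behind it (robot.nose_length is the distance from the TCP to the fingertips, in m); x points along the fingers, y is the direction in which the jaws open and shut, and the axes are right-handed (so a half turn about x gives the same grasp; the last joint's range is limited). The gripper opens to 87 mm and grips with 3 to 60 N. Pads are 19 mm wide; open, the fingers measure 117 mm over their backs; the gripper's body (75 mm by 190 mm) begins 51 mm behind the grasp point.
Start: joints at [54.23, 30.224, 82.088, -0, 67.689, -10.227], TCP at [0.269, 0.564, 0.237] pointing down, gripper open.
Joint ranges: [-176.69, 176.69], [-43.24, 126.21], [12.49, 139.97], [-82, 262], [0, 151.66], [-163.58, 163.58]. Speed limits (degrees/s): [159.86, 159.86, 180, 180, 180, 180].

INTERFACE

Orientations are given as a 3x3 rotation matrix whose columns are the frame's x, y, z axes.
In Python, from workcell import robot gives the robot as it stands. The module is installed in compiled form; this text tells all that it offers.
- The arm moves only by the shell command python3 -m creep 'ROWS'. ROWS is JSON, a list of rows, each an object with "translation": the shift along the tool's x, y, z normalised to -1 to 1, where 1 is 25 mm, a list of three; "rotation": the turn, a rotation vector about the tool's x, y, z normalised to -1 to 1, where 1 is 0.12 rad, a list of three; "claw": the closure, from -1 (fully open) to 1 (shut). A call has 1 to 8 rows; each row shifts and turns the commanded pose from where the row before left it, along the tool's axes as they then stand; what a row does not reach is not made up. A row lasts 1/12 s, in which the tool goes at most 41.7 mm and 7.16 degrees, less where a joint would pass 70% of its speed; a pose out of reach is approached as far as the arm can. A call with a number of a shift or a turn outside -1 to 1 is refused whole. A call with a gripper value outside its range is refused whole. The fingers move at their own pace and stop on an object; the grip force is fixed at half the most. Time passes only in rows, so rows that do not move let the fingers close. It gives the time, the measured TCP pose, the force and the opening at its end, in the units of the state.
- robot.sense(): the state, without advancing time (a new reading comes with each control period).
- robot.read_camera(name): name is "scene" or "top" or "wrist"; returns the picture (480x640x3 uint8, blue, green, red); there is no depth.
- robot.camera_model(name): a dict with "camera_matrix" (3x3 intrinsics, pixels), "T" (4x4, takes a point from camera to world coordinates). Camera axes: x right, y up, looking along -z (the intrinsics and any distortion apply to the point x, -y, -z); pixel columns grow to the right and rows downward; lengths in m; the calibration is good to about 2 mm. A picture is of the moment at which its call begins: read the wrist's pose just before it. camera_model takes no time and is no camera call; for the wrist camera it gives the pose at the moment of the call.
- robot.hand_in(): hands the job in, once; it reports no verdict.
The state is a dict: "time": time; "qpos": joint angles; "joint_velocities": joint speeds; "effort": joint torques, N m; "eef_pos": TCP position; "orientation": TCP orientation; "force": force on the tool from outside, world axes, zero at the start; "moment": the same for the moment, N m; "finger_gap": opening from 0.0 (shut) to 1.0 (fully open).
Only numpy, scipy, OpenCV 4.12 (cv2) and the standard library are available. Lean on these libraries where they do the work, as an engineer would, in place of code of your own. Each camera call takes 0.05 s, during which the arm holds its last target. There are 200 camera calls.

TASK

Pick up the wooden-backed parts bin, with the two coil cans staying in its tray, and hang it upright on the stand so that both steel pins pass through both holes of its backboard and the board sits fully home, flush against the stand's face. The pin strip is clamped off-centre by an unknown amount, so feel gently for the pins, never pushing hard; leave the other things on the bench as they are.

Things in the scene. Friction and masses are not known exactly. Their poses are not given: they have to be found in the camera images.
- bin: The loose parts bin, 0.25 to 0.4 kg, upright on the table. Origin: underside, middle of the backboard's rear face; x points forward from backboard to tray, y left, z up. In front of the backboard's foot is an open cardboard tray, 65 mm deep (x), 120 wide, 55 high, walls and floor 4 mm; the board stands 95 mm above its rim.
- board_mid (a point): Centre of the bin's plain wooden backboard, 10 mm thick (x), 130 wide (y), 150 tall (z); axes as the bin's. Two round through holes, 12 mm diameter, at y = -40 and +40 mm, 15 mm above this centre (60 mm below the board's top edge). Its top edge, 75 mm above this centre, is the place to take hold of it.
- can0_mid (a point): Centre of the first of two equal loose aluminium coil cans (24 x 24 x 36 mm, 30 g) that stand in the bin's tray.
- can1_mid (a point): Centre of the second coil can in the bin's tray.
- stand: Fixed plywood hanging stand with all it carries; origin on the table under the front face. Panel 200 mm wide, 180 high, looking along its +x (roughly away from the robot); its foot lies 100 mm behind it. Flush in its face a steel strip carries two level steel pins, 8 mm diameter, 80 mm apart, rounded tips 26 mm out from the face.
- track_mid (a point): On the stand's face, mid-width, at the pins' height (165 mm above the table, 15 mm below the panel's top); x straight out of the face, y left along it, z up. The pin strip is clamped somewhere in its level track: the middle of the pin pair lies up to 12 mm to either side (y) of this point, unreported: find it by touch or eye. It holds fast below 60 N.
- capacitor: Bystander: upright black capacitor, 26 mm diameter, 45 mm tall, loose; origin under its centre.
- jar: Bystander: jar, 56 mm diameter, 75 mm tall, loose; origin under its centre.
- carton: Bystander: cardboard carton 70 x 100 x 50 mm, loose; origin under its centre.
- spool: Bystander: copper ring-shaped coil, 64 mm diameter, 30 mm high, loose; origin under its centre.
- driver: Bystander: screwdriver lying on the table, loose.

How it is judged (in metres and radians):
On the way:
1. the bin is lifted clear of the table, upright (height (world z) of board_mid above 0.11 m and angle between board_mid's own z axis and vertical below 0.35 rad), for 0.2 s.
At the end, for the whole second after the job is handed in: Bin hangs at rest on both pins, bearing on the stand: board centre 5 mm (+-4) before the face, 17 mm (+-4.5) below pin height, within 20 mm of the track middle, upright within 0.06 rad, square to the face within 0.07 rad, both cans inside its tray (x of board_mid in the frame of track_mid between 0.001 and 0.009 m and y of board_mid in the frame of track_mid between -0.02 and 0.02 m and z of board_mid in the frame of track_mid between -0.0215 and -0.0125 m and angle between board_mid's own z axis and vertical below 0.06 rad and angle between the x axis of board_mid and the x axis of track_mid, either way round below 0.07 rad and linear speed of bin below 0.02 m/s and angular speed of bin below 0.2 rad/s and contact force between bin and stand above 1 N and x of can0_mid in the frame of board_mid between 0.008 and 0.07 m and y of can0_mid in the frame of board_mid between -0.06 and 0.06 m and z of can0_mid in the frame of board_mid between -0.075 and -0.03 m and x of can1_mid in the frame of board_mid between 0.008 and 0.07 m and y of can1_mid in the frame of board_mid between -0.06 and 0.06 m and z of can1_mid in the frame of board_mid between -0.075 and -0.03 m); the robot touches nothing.
It fails at once if the bin is pushed hard against the stand (over 60 N) (contact force between bin and stand above 60 N).
It fails at once if a bystander on the bench is disturbed (moved more than 30 mm) (distance of any of capacitor, jar, carton, spool, driver from where it was at the start of the episode above 0.03 m).
It also fails if it takes over 58 s, if anything falls off the work surface, if the arm or the gripper's body presses on something with over 40 N, if the wrist force passes 120 N, or if a joint passes its speed limit or range.

## Working session

There is one attempt and no reset: what is moved stays moved. The work goes in short steps, Python scripts to look and compute and a shell command to move; the robot and the scene stay as the last step left them, time stands still between calls to the robot, and variables do not carry over. Pictures are saved under pics/ and viewed, about 8 in all and at most 12, crops included, and the job is handed in when it is done.

```bash
mkdir -p pics
python3 - <<'E'
from workcell import robot
import cv2,numpy as np
np.set_printoptions(precision=4,suppress=True)
print(robot.sense())
for n in("scene","top"):
    cv2.imwrite(f"pics/{n}0.png",robot.read_camera(n)); m=robot.camera_model(n); print(n,m)
E
```

```text
{'time': 0.0, 'qpos': array([ 54.2289,  30.2785,  82.1553,  -0.0008,  67.6902, -10.2278]), 'joint_velocities': array([-0.0471,  0.0841, -0.0421, -0.0396, -0.0329, -0.031 ]), 'effort': array([  0.0003, -44.0037, -17.6591,   0.0633,   0.0582,  -0.0002]), 'eef_pos': array([0.2691, 0.5633, 0.2356]), 'orientation': array([[-0.0013,  0.4312,  0.9023],
       [-0.0018,  0.9023, -0.4312],
       [-1.    , -0.0021, -0.0004]]), 'force': array([-0.1562,  0.945 , -0.1332]), 'moment': array([-0.0418,  0.0251,  0.016 ]), 'finger_gap': 0.9963139954780006}
scene {'camera_matrix': array([[440.0259,   0.    , 318.5772],
       [  0.    , 440.0259, 242.5693],
       [  0.    ,   0.    ,   1.    ]]), 'T': array([[-0.8389, -0.326 ,  0.4359,  0.9785],
       [ 0.5441, -0.5254,  0.6542,  0.5467],
       [ 0.0158,  0.7859,  0.6181,  0.6399],
       [ 0.    ,  0.    ,  0.    ,  1.    ]])}
top {'camera_matrix': array([[553.7288,   0.    , 315.3133],
       [  0.    , 553.7288, 236.7697],
       [  0.    ,   0.    ,   1.    ]]), 'T': array([[ 0.0051,  0.9988, -0.0485,  0.538 ],
       [-0.9999,  0.0058,  0.0141,  0.0222],
       [ 0.0143,  0.0484,  0.9987,  1.1998],
       [ 0.    ,  0.    ,  0.    ,  1.    ]])}
```

View pics/scene0.png

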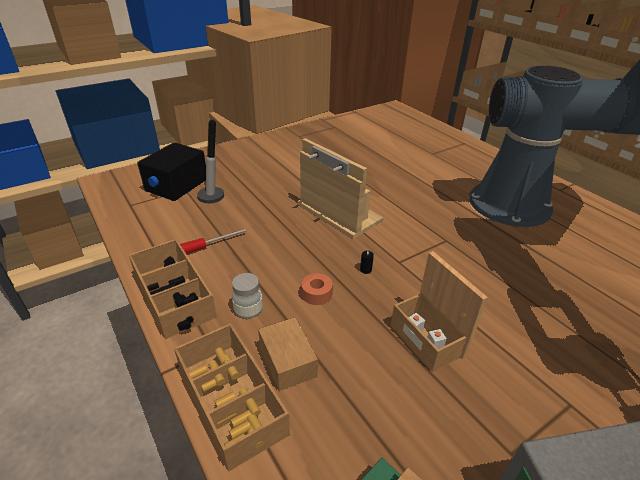

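View pics/top0.png

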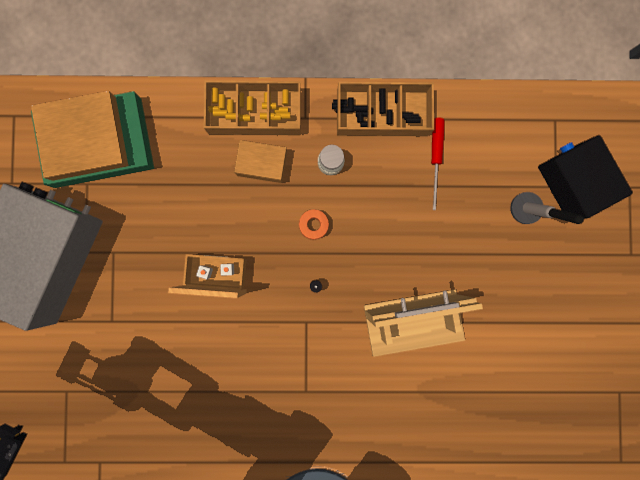

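Count 2 views. Scene: bin at about (440,310) with its board toward the robot, and the stand at (335,185) with pins near (315,155) and (336,167). Top: bin board from (170,291) to (241,294), stand face from (365,302) to (480,290). Now a zoomed mosaic for measuring.

Run:
```python
import cv2,numpy as np
s=cv2.imread("pics/scene0.png");t=cv2.imread("pics/top0.png")
def c(i,x,y):
    p=cv2.resize(i[y:y+100,x:x+133],(400,300),interpolation=cv2.INTER_CUBIC)
    for k in range(0,133,20): cv2.line(p,(int(k*3.0075),0),(int(k*3.0075),6),(0,255,0),1);cv2.putText(p,str(x+k),(int(k*3.0075),15),0,.35,(0,255,0))
    for k in range(0,100,20): cv2.line(p,(0,k*3),(6,k*3),(0,255,0),1);cv2.putText(p,str(y+k),(8,k*3+4),0,.35,(0,255,0))
    return p
cv2.imwrite("pics/m.png",np.vstack([np.hstack([c(t,150,230),c(t,355,275)]),np.hstack([c(s,380,245),c(s,280,135)])]))
```

```text
(no output)
```

View pics/m.png

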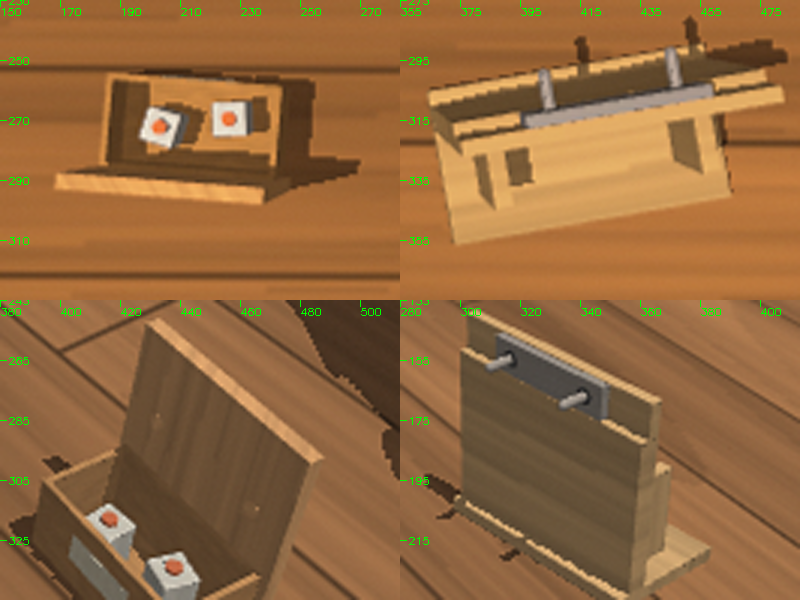

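Zoom (count 3) shows the board's top-edge corners and both pins' bases and tips in both views; triangulating these.

```bash
cat > h.py <<'E'
from workcell import robot
import numpy as np
np.set_printoptions(precision=4,suppress=True)
def ray(n,p,m=None):
    m=m or robot.camera_model(n);K=m["camera_matrix"];T=m["T"]
    d=np.linalg.solve(K,[p[0],p[1],1.]);d=T[:3,:3]@(d*[1,-1,-1]);return T[:3,3],d/np.linalg.norm(d)
def plane(n,p,z,m=None):
    o,d=ray(n,p,m);return o+d*(z-o[2])/d[2]
def tri(a,b):
    (o,d),(q,e)=ray("top",a),ray("scene",b)
    s=np.linalg.lstsq(np.c_[d,-e],q-o,rcond=None)[0];P,Q=o+s[0]*d,q+s[1]*e
    return (P+Q)/2,np.linalg.norm(P-Q)
E
python3 - <<'E'
from h import *
for k,a,b,z in [("bLf",(168.9,287.7),(483.7,299),.15),("bRf",(238.8,293.3),(428.9,252.3),.15),("bLr",(169,292.7),(487.4,298),.15),("bRr",(237.8,298),(432.2,251),.15),
 ("pLb",(404.2,312.3),(342.5,167),.165),("pLt",(402.5,298.3),(334.2,170),.165),("pRb",(447.8,304.3),(317.9,154.3),.165),("pRt",(445.1,291.7),(310,157),.165)]:
    print(k,*tri(a,b),plane("top",a,z),plane("scene",b,z))
E
```

```text
bLf [0.491  0.2831 0.1492] 0.000846568964419231 [0.4913 0.2826 0.15  ] [0.4914 0.2838 0.15  ]
bRf [0.4809 0.1518 0.1476] 0.0011444671813241863 [0.4814 0.1511 0.15  ] [0.4828 0.1541 0.15  ]
bLr [0.4815 0.2833 0.1465] 0.0006768576253567655 [0.4819 0.2822 0.15  ] [0.4847 0.2854 0.15  ]
bRr [0.4726 0.1529 0.1477] 0.0006630961474398942 [0.4726 0.1529 0.15  ] [0.4752 0.1545 0.15  ]
pLb [ 0.4481 -0.1589  0.1639] 0.00020939678552334476 [ 0.4483 -0.1587  0.165 ] [ 0.4492 -0.1572  0.165 ]
pLt [ 0.4738 -0.1552  0.1655] 0.0010977350194100867 [ 0.4742 -0.1556  0.165 ] [ 0.4729 -0.1555  0.165 ]
pRb [ 0.4625 -0.24    0.164 ] 0.002148613024091147 [ 0.4634 -0.2404  0.165 ] [ 0.4628 -0.2375  0.165 ]
pRt [ 0.4866 -0.2351  0.1654] 0.0006963788486619465 [ 0.4868 -0.2355  0.165 ] [ 0.4859 -0.2356  0.165 ]
```

```bash
cat >> h.py <<'E'
from scipy.spatial.transform import Rotation as R
def togo(pos,yaw):
    "units to go: translation now-frame (x25mm), rotation (x0.12rad); tool down, tool y = board x at yaw deg"
    s=robot.sense();M=s["orientation"];y=np.array([np.cos(np.radians(yaw)),np.sin(np.radians(yaw)),0]);x=np.array([0,0,-1.])
    G=np.c_[x,y,np.cross(x,y)]
    print("t",round(s["time"],2),"pos",s["eef_pos"],"F",s["force"],"M",s["moment"],"gap",round(s["finger_gap"]*87,1),"mm")
    print("units trans",M.T@(np.array(pos)-s["eef_pos"])/.025,"rot",R.from_matrix(M.T@G).as_rotvec()/.12)
E
python3 -m creep '[{"translation":[0.05,-0.55,0.85],"rotation":[0,0,0],"claw":-1},{"translation":[0.05,-0.55,0.85],"rotation":[0,0,0],"claw":-1},{"translation":[0.05,-0.55,0.85],"rotation":[0,0,0],"claw":-1},{"translation":[0.05,-0.55,0.85],"rotation":[0,0,0],"claw":-1},{"translation":[0.05,-0.55,0.85],"rotation":[0,0,0],"claw":-1},{"translation":[0.05,-0.55,0.85],"rotation":[0,0,0],"claw":-1},{"translation":[0.05,-0.55,0.85],"rotation":[0,0,0],"claw":-1},{"translation":[0.05,-0.55,0.85],"rotation":[0,0,0],"claw":-1}]'
python3 -m creep '[{"translation":[0.05,-0.55,0.85],"rotation":[0,0,0],"claw":-1},{"translation":[0.05,-0.55,0.85],"rotation":[0,0,0],"claw":-1},{"translation":[0.05,-0.55,0.85],"rotation":[0,0,0],"claw":-1},{"translation":[0.05,-0.55,0.85],"rotation":[0,0,0],"claw":-1},{"translation":[0.05,-0.55,0.85],"rotation":[0,0,0],"claw":-1},{"translation":[0.05,-0.55,0.85],"rotation":[0,0,0],"claw":-1},{"translation":[0.05,-0.55,0.85],"rotation":[0,0,0],"claw":-1},{"translation":[0.05,-0.55,0.85],"rotation":[0,0,0],"claw":-1}]'
python3 -m creep '[{"translation":[0,0,0],"rotation":[1,0,0],"claw":-1},{"translation":[0,0,0],"rotation":[1,0,0],"claw":-1},{"translation":[0,0,0],"rotation":[1,0,0],"claw":-1},{"translation":[0,0,0],"rotation":[1,0,0],"claw":-1},{"translation":[0,0,0],"rotation":[1,0,0],"claw":-1},{"translation":[0,0,0],"rotation":[1,0,0],"claw":-1},{"translation":[0,0,0],"rotation":[1,0,0],"claw":-1},{"translation":[0,0,0],"rotation":[1,0,0],"claw":-1}]'
python3 -m creep '[{"translation":[0,0,0],"rotation":[1,0,0],"claw":-1},{"translation":[0,0,0],"rotation":[1,0,0],"claw":-1},{"translation":[0,0,0],"rotation":[0,0,0],"claw":-1}]'
python3 - <<'E'
from h import *;import cv2
togo([.482,.2175,.131],-4.2);m=robot.camera_model("wrist");print(m);cv2.imwrite("pics/w1.png",robot.read_camera("wrist"))
E
```

```text
time: 0.77
eef_pos: [0.3756, 0.3901, 0.2261]
orientation: [[-0.001, 0.431, 0.902], [-0.001, 0.902, -0.431], [-1.0, -0.001, -0.0]]
force: [1.4, 0.2, 0.2]
finger_gap: 0.998
time: 1.43
eef_pos: [0.4816, 0.2176, 0.2162]
orientation: [[-0.001, 0.431, 0.902], [-0.0, 0.902, -0.431], [-1.0, -0.001, -0.001]]
force: [-0.3, 0.2, 0.1]
finger_gap: 1.004
time: 2.1
eef_pos: [0.481, 0.2187, 0.2162]
orientation: [[-0.001, 0.987, 0.158], [-0.0, 0.158, -0.987], [-1.0, -0.001, 0.0]]
force: [0.4, -0.2, -0.7]
finger_gap: 1.002
time: 2.35
eef_pos: [0.4811, 0.2187, 0.2162]
orientation: [[-0.001, 0.997, -0.077], [-0.0, -0.077, -0.997], [-1.0, -0.001, 0.0]]
force: [-0.0, -0.4, -0.2]
finger_gap: 1.002
t 2.35 pos [0.4811 0.2187 0.2162] F [-0.0303 -0.4436 -0.1659] M [-0.0965  0.0306 -0.0052] gap 87.2 mm
units trans [3.4085 0.0423 0.0463] rot [-0.031   0.0018  0.0063]
{'camera_matrix': array([[382.7693,   0.    , 322.338 ],
       [  0.    , 382.7693, 241.9137],
       [  0.    ,   0.    ,   1.    ]]), 'T': array([[ 0.9971,  0.0728,  0.0239,  0.4885],
       [-0.0766,  0.954 ,  0.2898,  0.2982],
       [-0.0017, -0.2908,  0.9568,  0.3639],
       [ 0.    ,  0.    ,  0.    ,  1.    ]])}
```

View pics/w1.png

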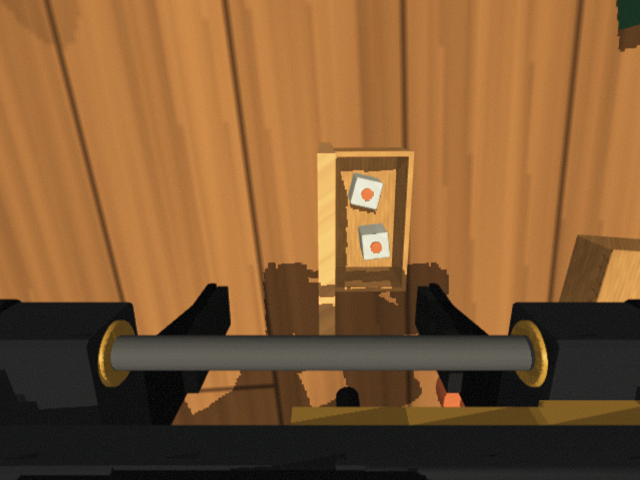

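Count 4: wrist view shows the board (columns 318–335) upright midway between the fingers (230–415), and square to them. Descend, grip, lift.

```bash
python3 -m creep '[{"translation":[0.85,0.04,0.04],"rotation":[0,0,0],"claw":-1},{"translation":[0.85,0,0],"rotation":[0,0,0],"claw":-1},{"translation":[0.85,0,0],"rotation":[0,0,0],"claw":-1},{"translation":[0.5,0,0],"rotation":[0,0,0],"claw":-1},{"translation":[0.35,0,0],"rotation":[0,0,0],"claw":-1},{"translation":[0,0,0],"rotation":[0,0,0],"claw":-1}]'
python3 -m creep '[{"translation":[0,0,0],"rotation":[0,0,0],"claw":1},{"translation":[0,0,0],"rotation":[0,0,0],"claw":1},{"translation":[0,0,0],"rotation":[0,0,0],"claw":1},{"translation":[0,0,0],"rotation":[0,0,0],"claw":1},{"translation":[0,0,0],"rotation":[0,0,0],"claw":1},{"translation":[0,0,0],"rotation":[0,0,0],"claw":1},{"translation":[0,0,0],"rotation":[0,0,0],"claw":1},{"translation":[0,0,0],"rotation":[0,0,0],"claw":1}]'
python3 -m creep '[{"translation":[-0.1,0,0],"rotation":[0,0,0],"claw":1},{"translation":[-0.3,0,0],"rotation":[0,0,0],"claw":1},{"translation":[-0.5,0,0],"rotation":[0,0,0],"claw":1},{"translation":[-0.5,0,0],"rotation":[0,0,0],"claw":1},{"translation":[-0.5,0,0],"rotation":[0,0,0],"claw":1},{"translation":[-0.3,0,0],"rotation":[0,0,0],"claw":1},{"translation":[0,0,0],"rotation":[0,0,0],"claw":1},{"translation":[0,0,0],"rotation":[0,0,0],"claw":1}]'
```

```text
time: 2.9
eef_pos: [0.4811, 0.2174, 0.1298]
orientation: [[-0.004, 0.997, -0.073], [-0.001, -0.073, -0.997], [-1.0, -0.004, 0.001]]
force: [-0.0, -0.1, 1.0]
finger_gap: 1.003
time: 3.57
eef_pos: [0.4823, 0.2178, 0.1317]
orientation: [[0.0, 0.997, -0.075], [0.0, -0.075, -0.997], [-1.0, 0.0, -0.0]]
force: [-0.5, -0.8, 0.1]
finger_gap: 0.478
time: 4.23
eef_pos: [0.4825, 0.2178, 0.187]
orientation: [[0.001, 0.997, -0.075], [0.0, -0.075, -0.997], [-1.0, 0.001, -0.0]]
force: [0.4, -0.2, -0.8]
finger_gap: 0.01
```

The fingers were still closing when the lift began, so they shut on nothing. Reopen and look.

```bash
python3 -m creep '[{"translation":[-0.6,0,0],"rotation":[0,0,0],"claw":-1},{"translation":[-0.6,0,0],"rotation":[0,0,0],"claw":-1},{"translation":[0,0,0],"rotation":[0,0,0],"claw":-1},{"translation":[0,0,0],"rotation":[0,0,0],"claw":-1},{"translation":[0,0,0],"rotation":[0,0,0],"claw":-1},{"translation":[0,0,0],"rotation":[0,0,0],"claw":-1},{"translation":[0,0,0],"rotation":[0,0,0],"claw":-1},{"translation":[0,0,0],"rotation":[0,0,0],"claw":-1}]'
python3 -m creep '[{"translation":[0,0,0],"rotation":[0,0,0],"claw":-1},{"translation":[0,0,0],"rotation":[0,0,0],"claw":-1},{"translation":[0,0,0],"rotation":[0,0,0],"claw":-1},{"translation":[0,0,0],"rotation":[0,0,0],"claw":-1},{"translation":[0,0,0],"rotation":[0,0,0],"claw":-1},{"translation":[0,0,0],"rotation":[0,0,0],"claw":-1},{"translation":[0,0,0],"rotation":[0,0,0],"claw":-1},{"translation":[0,0,0],"rotation":[0,0,0],"claw":-1}]'
python3 - <<'E'
from h import *;import cv2
togo([.482,.2175,.131],-4.2);a=robot.read_camera("wrist");b=robot.read_camera("scene")
cv2.imwrite("pics/w2.png",np.hstack([cv2.resize(a[100:400,220:500],(400,429)),cv2.resize(b[200:380,360:528],(400,429))]))
E
```

```text
time: 4.9
eef_pos: [0.4819, 0.2176, 0.2158]
orientation: [[-0.002, 0.997, -0.075], [-0.0, -0.075, -0.997], [-1.0, -0.002, 0.0]]
force: [0.0, 0.4, 0.5]
finger_gap: 0.536
time: 5.57
eef_pos: [0.4823, 0.2178, 0.2166]
orientation: [[0.0, 0.997, -0.075], [0.0, -0.075, -0.997], [-1.0, 0.0, -0.0]]
force: [-0.1, -1.0, 1.0]
finger_gap: 0.988
t 5.57 pos [0.4823 0.2178 0.2166] F [-0.0573 -0.9864  0.9662] M [-0.0618  0.0968  0.0312] gap 86.0 mm
units trans [ 3.4233 -0.0106  0.0112] rot [-0.0136 -0.0001 -0.0006]
```

View pics/w2.png

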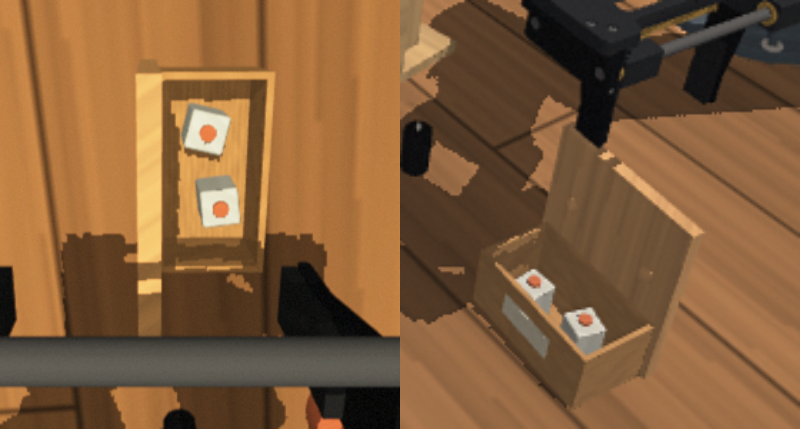

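Count 5: the bin is undisturbed and both cans are in the tray. Retrying, this time waiting for full closure.

```bash
python3 -m creep '[{"translation":[0.85,0,0],"rotation":[0,0,0],"claw":-1},{"translation":[0.85,0,0],"rotation":[0,0,0],"claw":-1},{"translation":[0.85,0,0],"rotation":[0,0,0],"claw":-1},{"translation":[0.5,0,0],"rotation":[0,0,0],"claw":-1},{"translation":[0.38,0,0],"rotation":[0,0,0],"claw":-1},{"translation":[0,0,0],"rotation":[0,0,0],"claw":1},{"translation":[0,0,0],"rotation":[0,0,0],"claw":1},{"translation":[0,0,0],"rotation":[0,0,0],"claw":1}]'
python3 -m creep '[{"translation":[0,0,0],"rotation":[0,0,0],"claw":1},{"translation":[0,0,0],"rotation":[0,0,0],"claw":1},{"translation":[0,0,0],"rotation":[0,0,0],"claw":1},{"translation":[0,0,0],"rotation":[0,0,0],"claw":1},{"translation":[0,0,0],"rotation":[0,0,0],"claw":1},{"translation":[0,0,0],"rotation":[0,0,0],"claw":1},{"translation":[0,0,0],"rotation":[0,0,0],"claw":1},{"translation":[0,0,0],"rotation":[0,0,0],"claw":1}]'
python3 -m creep '[{"translation":[0,0,0],"rotation":[0,0,0],"claw":1},{"translation":[0,0,0],"rotation":[0,0,0],"claw":1},{"translation":[0,0,0],"rotation":[0,0,0],"claw":1},{"translation":[0,0,0],"rotation":[0,0,0],"claw":1},{"translation":[0,0,0],"rotation":[0,0,0],"claw":1},{"translation":[0,0,0],"rotation":[0,0,0],"claw":1},{"translation":[0,0,0],"rotation":[0,0,0],"claw":1},{"translation":[0,0,0],"rotation":[0,0,0],"claw":1}]'
```

```text
time: 6.33
eef_pos: [0.483, 0.2179, 0.1315]
orientation: [[0.002, 0.997, -0.075], [0.0, -0.075, -0.997], [-1.0, 0.002, -0.0]]
force: [0.4, -0.9, 0.1]
finger_gap: 0.856
time: 7.0
eef_pos: [0.4823, 0.2177, 0.1308]
orientation: [[-0.0, 0.997, -0.075], [-0.0, -0.075, -0.997], [-1.0, -0.0, 0.0]]
force: [0.3, -0.8, 0.3]
finger_gap: 0.246
time: 7.67
eef_pos: [0.4824, 0.2177, 0.1308]
orientation: [[0.0, 0.997, -0.075], [0.0, -0.075, -0.997], [-1.0, 0.0, -0.0]]
force: [1.5, -0.1, -1.8]
finger_gap: 0.113
```

Gripped (9.8 mm gap). Lift gently, move out, and traverse to a spot in front of the pins.

```bash
python3 -m creep '[{"translation":[-0.1,0,0],"rotation":[0,0,0],"claw":1},{"translation":[-0.3,0,0],"rotation":[0,0,0],"claw":1},{"translation":[-0.5,0.1,0],"rotation":[0,0,0],"claw":1},{"translation":[-0.5,0.3,0],"rotation":[0,0,0],"claw":1},{"translation":[-0.5,0.4,0],"rotation":[0,0,0],"claw":1},{"translation":[-0.5,0.4,0],"rotation":[0,0,0],"claw":1},{"translation":[-0.4,0.4,0],"rotation":[0,0,0],"claw":1},{"translation":[-0.2,0.4,0],"rotation":[0,0,0],"claw":1}]'
python3 -m creep '[{"translation":[0,0.3,0.1],"rotation":[0,0,0],"claw":1},{"translation":[0,0,0.3],"rotation":[0,0,0],"claw":1},{"translation":[0,0,0.5],"rotation":[0,0,0],"claw":1},{"translation":[0,0,0.7],"rotation":[0,0,0],"claw":1},{"translation":[0,0,0.8],"rotation":[0,0,0],"claw":1},{"translation":[0,0,0.8],"rotation":[0,0,0],"claw":1},{"translation":[0,0,0.8],"rotation":[0,0,0],"claw":1},{"translation":[0,0,0.8],"rotation":[0,0,0],"claw":1}]'
python3 -m creep '[{"translation":[0,0,0.8],"rotation":[0,0,0],"claw":1},{"translation":[0,0,0.8],"rotation":[0,0,0],"claw":1},{"translation":[0,0,0.8],"rotation":[0,0,0],"claw":1},{"translation":[0,0,0.8],"rotation":[0,0,0],"claw":1},{"translation":[0,0,0.8],"rotation":[0,0,0],"claw":1},{"translation":[0,0,0.8],"rotation":[0,0,0],"claw":1},{"translation":[0,0,0.8],"rotation":[0,0,0],"claw":1},{"translation":[0,0,0.8],"rotation":[0,0,0],"claw":1}]'
python3 -m creep '[{"translation":[0,0,0.8],"rotation":[0,0,0],"claw":1},{"translation":[0,0,0.8],"rotation":[0,0,0],"claw":1},{"translation":[0,0,0.8],"rotation":[0,0,0],"claw":1},{"translation":[0,0,0.7],"rotation":[0,0,0],"claw":1},{"translation":[0,0,0.5],"rotation":[0,0,0],"claw":1},{"translation":[0,0,0.3],"rotation":[0,0,0],"claw":1},{"translation":[0,0,0.1],"rotation":[0,0,0],"claw":1},{"translation":[0,0,0],"rotation":[0,0,0],"claw":1}]'
python3 -m creep '[{"translation":[0,0,0],"rotation":[-0.2,0,0],"claw":1},{"translation":[0,0,0],"rotation":[-0.4,0,0],"claw":1},{"translation":[0,0,0],"rotation":[-0.5,0,0],"claw":1},{"translation":[0,0,0],"rotation":[-0.5,0,0],"claw":1},{"translation":[0,0,0],"rotation":[-0.3,0,0],"claw":1},{"translation":[0,0,0],"rotation":[-0.1,0,0],"claw":1},{"translation":[0,0,0],"rotation":[0,0,0],"claw":1},{"translation":[0,0,0],"rotation":[0,0,0],"claw":1}]'
python3 - <<'E'
from h import *;import cv2
togo([.5093,-.1903,.206],9.5);a=robot.read_camera("scene");b=robot.read_camera("top")
cv2.imwrite("pics/s3.png",np.hstack([cv2.resize(a[100:250,240:380],(400,429),interpolation=2),cv2.resize(b[230:380,350:490],(400,429),interpolation=2)]))
cv2.imwrite("pics/s3full.png",a)
E
```

```text
time: 8.33
eef_pos: [0.5325, 0.214, 0.2073]
orientation: [[0.001, 0.997, -0.075], [0.0, -0.075, -0.997], [-1.0, 0.001, -0.0]]
force: [-0.7, 0.3, -3.8]
finger_gap: 0.111
time: 9.0
eef_pos: [0.5282, 0.092, 0.2049]
orientation: [[-0.004, 0.997, -0.075], [-0.0, -0.075, -0.997], [-1.0, -0.004, 0.001]]
force: [-0.3, -0.4, -4.2]
finger_gap: 0.113
time: 9.67
eef_pos: [0.516, -0.0669, 0.205]
orientation: [[-0.004, 0.997, -0.075], [0.001, -0.075, -0.997], [-1.0, -0.004, -0.001]]
force: [0.5, 0.5, -4.5]
finger_gap: 0.11
time: 10.33
eef_pos: [0.5105, -0.1656, 0.2055]
orientation: [[-0.001, 0.997, -0.076], [0.001, -0.076, -0.997], [-1.0, -0.001, -0.001]]
force: [-0.6, -0.5, -3.3]
finger_gap: 0.114
time: 11.0
eef_pos: [0.5111, -0.1648, 0.2058]
orientation: [[-0.0, 0.986, 0.165], [0.0, 0.165, -0.986], [-1.0, -0.0, -0.0]]
force: [-0.5, -0.5, -3.9]
finger_gap: 0.109
t 11.0 pos [ 0.5111 -0.1648  0.2058] F [-0.5228 -0.5311 -3.8611] M [-0.0588  0.0549 -0.02  ] gap 9.5 mm
units trans [-0.0086 -0.2399  0.9937] rot [-0.0017 -0.002   0.0013]
```

View pics/s3.png

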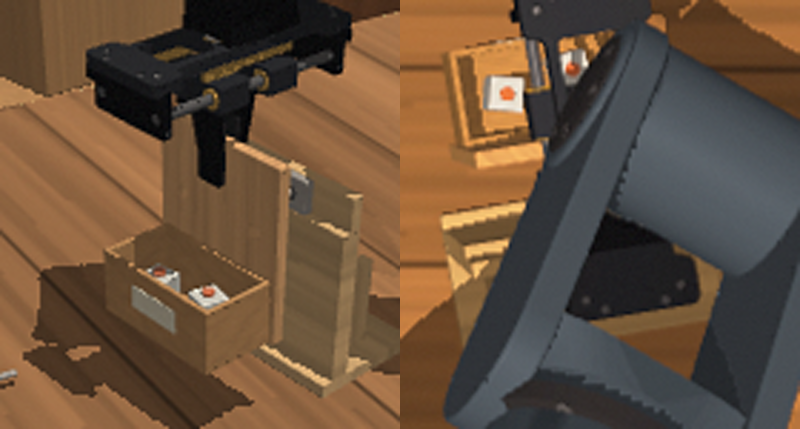

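Count 6: bin held upright, cans in the tray, board well in front of the stand, clear of the pins. Align laterally and advance to just short of the tips.

```bash
python3 -m creep '[{"translation":[0,-0.04,0.1],"rotation":[0,0,0],"claw":1},{"translation":[0,-0.05,0.3],"rotation":[0,0,0],"claw":1},{"translation":[0,-0.05,0.3],"rotation":[0,0,0],"claw":1},{"translation":[0,-0.05,0.2],"rotation":[0,0,0],"claw":1},{"translation":[0,-0.05,0.1],"rotation":[0,0,0],"claw":1},{"translation":[0,0,0],"rotation":[0,0,0],"claw":1}]'
python3 -m creep '[{"translation":[0,-0.1,0],"rotation":[0,0,0],"claw":1},{"translation":[0,-0.2,0],"rotation":[0,0,0],"claw":1},{"translation":[0,-0.2,0],"rotation":[0,0,0],"claw":1},{"translation":[0,-0.2,0],"rotation":[0,0,0],"claw":1},{"translation":[0,-0.1,0],"rotation":[0,0,0],"claw":1},{"translation":[0,0,0],"rotation":[0,0,0],"claw":1},{"translation":[0,0,0],"rotation":[0,0,0],"claw":1}]'
python3 - <<'E'
from h import *;import cv2
togo([.455,-.1994,.206],9.5);a=robot.read_camera("scene");b=robot.read_camera("wrist")
cv2.imwrite("pics/s4.png",np.hstack([cv2.resize(a[100:250,240:380],(400,429),interpolation=2),cv2.resize(b[120:420,180:460],(400,429),interpolation=2)]))
E
```

```text
time: 11.6
eef_pos: [0.5092, -0.1923, 0.2058]
orientation: [[0.0, 0.987, 0.163], [-0.0, 0.163, -0.987], [-1.0, -0.0, 0.0]]
force: [0.6, -0.6, -3.3]
finger_gap: 0.113
time: 12.18
eef_pos: [0.4895, -0.1945, 0.206]
orientation: [[0.0, 0.986, 0.164], [-0.0, 0.164, -0.986], [-1.0, 0.0, 0.0]]
force: [0.4, -0.3, -3.1]
finger_gap: 0.11
t 12.18 pos [ 0.4895 -0.1945  0.206 ] F [ 0.403  -0.3229 -3.129 ] M [-0.1059  0.0697 -0.0008] gap 9.6 mm
units trans [-0.0025 -1.3952 -0.0316] rot [-0.0091  0.0016 -0.0033]
```

View pics/s4.png

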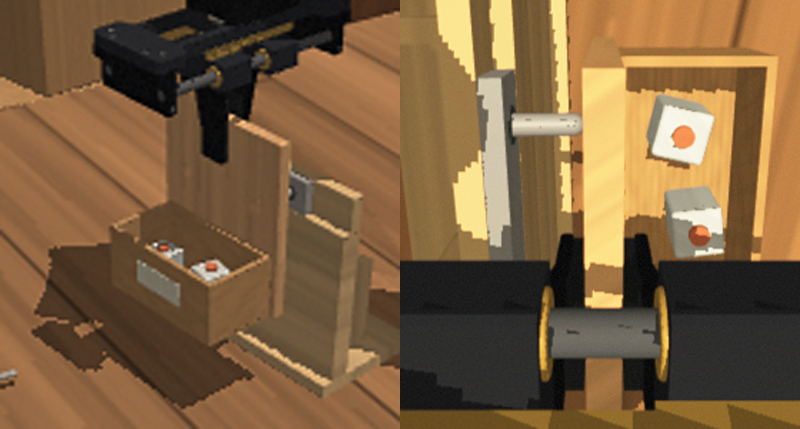

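Count 7: wrist view shows the left pin from base (258,207) to tip (305,207), and the board's end at about (312,166). Measuring the lateral offset between pin and board in this one view.

Run:
```python
from h import *
y=np.array([-.165,.986,0])
T=np.array([ 0.4895,-0.1945,0.206])
for k,p,z in [("base",(258.4,206.8),.165),("tip",(304.6,207.4),.165),("boardend rear",(310,164),.225),("end front",(335,164),.225)]:
    P=plane("wrist",p,z); print(k,P,"lateral from TCP",(P-T)@y)
```

```text
base [ 0.4525 -0.1596  0.165 ] lateral from TCP 0.04055954725182592
tip [ 0.4754 -0.156   0.165 ] lateral from TCP 0.040244569438125294
boardend rear [ 0.4757 -0.1285  0.225 ] lateral from TCP 0.06731995806871649
end front [ 0.4839 -0.1272  0.225 ] lateral from TCP 0.06731625017838594
```

```bash
python3 -m creep '[{"translation":[0,-0.08,0],"rotation":[0,0,0],"claw":1},{"translation":[0,-0.08,0],"rotation":[0,0,0],"claw":1},{"translation":[0,-0.04,0],"rotation":[0,0,0],"claw":1},{"translation":[0,0,0],"rotation":[0,0,0],"claw":1}]'
python3 -m creep '[{"translation":[0,-0.06,0],"rotation":[0,0,0],"claw":1},{"translation":[0,0,0],"rotation":[0,0,0],"claw":1}]'
python3 -m creep '[{"translation":[0,-0.06,0],"rotation":[0,0,0],"claw":1},{"translation":[0,0,0],"rotation":[0,0,0],"claw":1}]'
```

```text
time: 12.62
eef_pos: [0.4843, -0.1952, 0.2057]
orientation: [[-0.0, 0.986, 0.164], [0.0, 0.164, -0.986], [-1.0, -0.0, -0.0]]
force: [0.7, 0.5, -4.4]
finger_gap: 0.113
time: 12.78
eef_pos: [0.483, -0.1955, 0.2058]
orientation: [[-0.0, 0.986, 0.164], [0.0, 0.164, -0.986], [-1.0, -0.0, -0.0]]
force: [-0.3, -0.6, -4.6]
finger_gap: 0.11
time: 12.95
eef_pos: [0.4814, -0.1957, 0.2058]
orientation: [[-0.0, 0.986, 0.164], [0.0, 0.164, -0.986], [-1.0, -0.0, -0.0]]
force: [-0.9, 0.2, -3.3]
finger_gap: 0.11
```

```bash
python3 -m creep '[{"translation":[0,-0.06,0],"rotation":[0,0,0],"claw":1},{"translation":[0,0,0],"rotation":[0,0,0],"claw":1}]'
python3 -m creep '[{"translation":[0,-0.06,0],"rotation":[0,0,0],"claw":1},{"translation":[0,0,0],"rotation":[0,0,0],"claw":1}]'
python3 -m creep '[{"translation":[0,-0.06,0],"rotation":[0,0,0],"claw":1},{"translation":[0,0,0],"rotation":[0,0,0],"claw":1}]'
```

```text
time: 13.12
eef_pos: [0.48, -0.196, 0.2058]
orientation: [[-0.0, 0.986, 0.164], [0.0, 0.164, -0.986], [-1.0, -0.0, -0.0]]
force: [0.4, -0.3, -3.9]
finger_gap: 0.113
time: 13.28
eef_pos: [0.4785, -0.1962, 0.2058]
orientation: [[-0.0, 0.986, 0.164], [0.0, 0.164, -0.986], [-1.0, -0.0, -0.0]]
force: [0.3, 0.7, -4.2]
finger_gap: 0.113
time: 13.45
eef_pos: [0.477, -0.1965, 0.2058]
orientation: [[-0.0, 0.986, 0.164], [0.0, 0.164, -0.986], [-1.0, -0.0, -0.0]]
force: [-1.0, 0.5, -4.1]
finger_gap: 0.112
```

12.7 mm in with no contact force, so the tips are inside the holes. Continue.

```bash
python3 -m creep '[{"translation":[0,-0.06,0],"rotation":[0,0,0],"claw":1},{"translation":[0,-0.06,0],"rotation":[0,0,0],"claw":1},{"translation":[0,0,0],"rotation":[0,0,0],"claw":1}]'
python3 -m creep '[{"translation":[0,-0.06,0],"rotation":[0,0,0],"claw":1},{"translation":[0,-0.06,0],"rotation":[0,0,0],"claw":1},{"translation":[0,0,0],"rotation":[0,0,0],"claw":1}]'
python3 -m creep '[{"translation":[0,-0.06,0],"rotation":[0,0,0],"claw":1},{"translation":[0,-0.06,0],"rotation":[0,0,0],"claw":1},{"translation":[0,0,0],"rotation":[0,0,0],"claw":1}]'
python3 -m creep '[{"translation":[0,-0.06,0],"rotation":[0,0,0],"claw":1},{"translation":[0,-0.06,0],"rotation":[0,0,0],"claw":1},{"translation":[0,0,0],"rotation":[0,0,0],"claw":1}]'
```

```text
time: 13.7
eef_pos: [0.4739, -0.1969, 0.2058]
orientation: [[-0.001, 0.986, 0.164], [0.0, 0.164, -0.986], [-1.0, -0.0, -0.0]]
force: [-0.2, -0.2, -3.7]
finger_gap: 0.111
time: 13.95
eef_pos: [0.4709, -0.1974, 0.2058]
orientation: [[-0.001, 0.986, 0.164], [0.0, 0.164, -0.986], [-1.0, -0.0, -0.0]]
force: [0.3, 0.5, -3.3]
finger_gap: 0.115
time: 14.2
eef_pos: [0.468, -0.1979, 0.2057]
orientation: [[-0.001, 0.986, 0.164], [0.0, 0.164, -0.986], [-1.0, -0.0, -0.0]]
force: [-0.2, 0.3, -4.4]
finger_gap: 0.109
time: 14.45
eef_pos: [0.465, -0.1984, 0.2058]
orientation: [[-0.0, 0.986, 0.164], [0.0, 0.164, -0.986], [-1.0, -0.0, -0.0]]
force: [-0.6, -0.3, -4.3]
finger_gap: 0.111
```

```bash
python3 -m creep '[{"translation":[0,-0.06,0],"rotation":[0,0,0],"claw":1},{"translation":[0,0,0],"rotation":[0,0,0],"claw":1}]'
python3 -m creep '[{"translation":[0,-0.04,0],"rotation":[0,0,0],"claw":1},{"translation":[0,0,0],"rotation":[0,0,0],"claw":1}]'
python3 -m creep '[{"translation":[0,-0.04,0],"rotation":[0,0,0],"claw":1},{"translation":[0,0,0],"rotation":[0,0,0],"claw":1}]'
python3 -m creep '[{"translation":[0,-0.03,0],"rotation":[0,0,0],"claw":1},{"translation":[0,0,0],"rotation":[0,0,0],"claw":1}]'
```

```text
time: 14.62
eef_pos: [0.4637, -0.1987, 0.2058]
orientation: [[-0.0, 0.986, 0.164], [0.0, 0.164, -0.986], [-1.0, -0.0, -0.0]]
force: [0.3, -0.8, -4.6]
finger_gap: 0.111
time: 14.78
eef_pos: [0.4633, -0.1988, 0.2059]
orientation: [[0.001, 0.986, 0.164], [0.0, 0.164, -0.986], [-1.0, 0.001, 0.0]]
force: [0.6, 0.8, -4.2]
finger_gap: 0.11
time: 14.95
eef_pos: [0.463, -0.1989, 0.2059]
orientation: [[0.003, 0.986, 0.164], [0.0, 0.164, -0.986], [-1.0, 0.002, 0.0]]
force: [4.0, 2.1, -6.4]
finger_gap: 0.114
time: 15.12
eef_pos: [0.4628, -0.199, 0.206]
orientation: [[0.004, 0.986, 0.164], [0.0, 0.164, -0.986], [-1.0, 0.004, 0.001]]
force: [5.2, 2.2, -6.3]
finger_gap: 0.114
```

Light contact (about 5 N), some 3 mm earlier than estimated. Looking.

Run:
```python
from h import *;import cv2
togo([.455,-.1994,.206],9.5);a=robot.read_camera("scene");b=robot.read_camera("wrist")
cv2.imwrite("pics/s5.png",np.hstack([cv2.resize(a[100:250,240:380],(400,429),interpolation=2),cv2.resize(b[120:310,210:387],(400,429),interpolation=2)]))
```

```text
t 15.12 pos [ 0.4628 -0.199   0.206 ] F [ 5.242   2.2234 -6.2512] M [ 0.5012 -0.9894  0.3007] gap 9.9 mm
units trans [-0.0015 -0.3112 -0.0353] rot [-0.0092  0.0046 -0.0314]
```

View pics/s5.png

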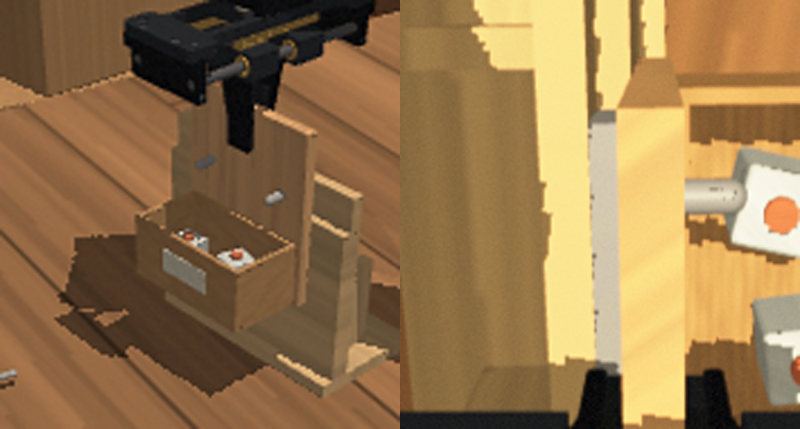

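Count 8: both pins are visibly through both holes and the cans are in place. The contact moment suggests the board's foot touches first (slight sag tilt), so I rotate the foot out slightly and keep advancing.

```bash
python3 -m creep '[{"translation":[0,0,0],"rotation":[0,0,0.12],"claw":1},{"translation":[0,0,0],"rotation":[0,0,0.12],"claw":1},{"translation":[0,0,0],"rotation":[0,0,0],"claw":1},{"translation":[0,0,0],"rotation":[0,0,0],"claw":1}]'
python3 -c "from h import *;togo([.455,-.1994,.206],9.5)"
python3 -m creep '[{"translation":[0,-0.04,0],"rotation":[0,0,0],"claw":1},{"translation":[0,0,0],"rotation":[0,0,0],"claw":1}]'
python3 -m creep '[{"translation":[0,-0.04,0],"rotation":[0,0,0],"claw":1},{"translation":[0,0,0],"rotation":[0,0,0],"claw":1}]'
python3 -c "from h import *;togo([.455,-.1994,.206],9.5)"
```

```text
time: 15.55
eef_pos: [0.4621, -0.1991, 0.2061]
orientation: [[0.031, 0.986, 0.164], [0.005, 0.164, -0.987], [-1.0, 0.032, 0.0]]
force: [5.7, 2.2, -4.3]
finger_gap: 0.113
t 15.55 pos [ 0.4621 -0.1991  0.2061] F [ 5.6996  2.2354 -4.2535] M [ 0.4203 -0.967   0.2802] gap 9.8 mm
units trans [-0.0055 -0.2805 -0.0357] rot [-0.0122  0.0039 -0.263 ]
time: 15.72
eef_pos: [0.4619, -0.1992, 0.2061]
orientation: [[0.033, 0.986, 0.163], [0.005, 0.163, -0.987], [-0.999, 0.033, 0.001]]
force: [8.5, 4.2, -6.6]
finger_gap: 0.113
time: 15.88
eef_pos: [0.4618, -0.1992, 0.2061]
orientation: [[0.035, 0.986, 0.163], [0.005, 0.163, -0.987], [-0.999, 0.035, 0.001]]
force: [9.5, 5.1, -7.8]
finger_gap: 0.114
t 15.88 pos [ 0.4618 -0.1992  0.2061] F [ 9.5159  5.0884 -7.7913] M [ 0.8078 -1.7664  0.3342] gap 9.9 mm
units trans [-0.0051 -0.2693 -0.0361] rot [-0.02    0.0057 -0.2953]
```

Run:
```python
from h import *
s=robot.sense();m=robot.camera_model("wrist")
def H(Rm,p): 
    A=np.eye(4);A[:3,:3]=Rm;A[:3,3]=p;return A
rel=np.linalg.inv(H(s["orientation"],s["eef_pos"]))@m["T"]
x=np.array([.004,0,-1.]);x/=np.linalg.norm(x);y=np.array([.986,.164,.004]);z=np.cross(x,y)
old={"camera_matrix":m["camera_matrix"],"T":H(np.c_[x,y,z],[.4628,-.199,.206])@rel}
n=np.array([.986,.165,0])
f=np.array([.4628,-.199,.206])
for k,p,zz in [("tip",(362.7,206.4),.165),("front top",(336.1,206.4),.225),("rear top",(306.5,206.4),.225)]:
    P=plane("wrist",p,zz,old);print(k,P,(P-f)@n)
```

```text
tip [ 0.4771 -0.1553  0.165 ] 0.021288979620390933
front top [ 0.4596 -0.1457  0.225 ] 0.005606003169863361
rear top [ 0.4496 -0.1473  0.225 ] -0.00450049087048137
```

Pin protrusion measures 15.7 mm (16 when flush), so the board is home. Undo the tilt and lower onto the pins in small steps.

```bash
python3 -m creep '[{"translation":[0,0.03,0],"rotation":[0,0,-0.12],"claw":1},{"translation":[0,0.02,0],"rotation":[0,0,-0.12],"claw":1},{"translation":[0,0,0],"rotation":[0,0,0],"claw":1},{"translation":[0,0,0],"rotation":[0,0,0],"claw":1}]'
python3 -m creep '[{"translation":[0.04,0,0],"rotation":[0,0,0],"claw":1},{"translation":[0,0,0],"rotation":[0,0,0],"claw":1}]'
python3 -m creep '[{"translation":[0.04,0,0],"rotation":[0,0,0],"claw":1},{"translation":[0,0,0],"rotation":[0,0,0],"claw":1}]'
python3 -c "from h import *;togo([.455,-.1994,.206],9.5)"
```

```text
time: 16.22
eef_pos: [0.4627, -0.1991, 0.206]
orientation: [[0.005, 0.987, 0.164], [0.0, 0.164, -0.987], [-1.0, 0.005, 0.001]]
force: [8.5, 3.9, -6.9]
finger_gap: 0.113
time: 16.38
eef_pos: [0.4627, -0.1993, 0.2055]
orientation: [[0.006, 0.987, 0.164], [-0.001, 0.164, -0.987], [-1.0, 0.006, 0.001]]
force: [8.4, 3.6, -4.5]
finger_gap: 0.115
time: 16.55
eef_pos: [0.4628, -0.1997, 0.2048]
orientation: [[0.006, 0.986, 0.164], [-0.001, 0.164, -0.987], [-1.0, 0.006, 0.002]]
force: [6.9, 3.6, -3.4]
finger_gap: 0.11
t 16.55 pos [ 0.4628 -0.1997  0.2048] F [ 6.878   3.6454 -3.3721] M [ 0.5232 -1.2367  0.2979] gap 9.6 mm
units trans [-0.051  -0.3073 -0.0624] rot [-0.0111  0.02   -0.0485]
```

```bash
python3 -m creep '[{"translation":[0.03,0.02,0],"rotation":[0,0,0],"claw":1},{"translation":[0,0,0],"rotation":[0,0,0],"claw":1}]'
python3 -m creep '[{"translation":[0.03,0,0],"rotation":[0,0,0],"claw":1},{"translation":[0,0,0],"rotation":[0,0,0],"claw":1}]'
python3 -m creep '[{"translation":[0.03,0,0],"rotation":[0,0,0],"claw":1},{"translation":[0,0,0],"rotation":[0,0,0],"claw":1}]'
python3 -c "from h import *;togo([.455,-.1994,.206],9.5)"
```

```text
time: 16.72
eef_pos: [0.463, -0.1999, 0.2041]
orientation: [[0.005, 0.986, 0.164], [-0.002, 0.164, -0.986], [-1.0, 0.005, 0.003]]
force: [6.6, 3.2, -2.1]
finger_gap: 0.115
time: 16.88
eef_pos: [0.463, -0.2001, 0.2037]
orientation: [[0.005, 0.986, 0.164], [-0.002, 0.164, -0.986], [-1.0, 0.005, 0.003]]
force: [4.8, 2.8, 0.3]
finger_gap: 0.114
time: 17.05
eef_pos: [0.463, -0.2001, 0.2036]
orientation: [[0.006, 0.986, 0.164], [-0.003, 0.164, -0.986], [-1.0, 0.005, 0.004]]
force: [3.7, 2.8, 5.1]
finger_gap: 0.114
t 17.05 pos [ 0.463  -0.2001  0.2036] F [3.717  2.8266 5.0839] M [ 0.5008 -0.6914  0.219 ] gap 9.9 mm
units trans [-0.0979 -0.3117 -0.082 ] rot [-0.0081  0.0293 -0.0429]
```

Weight is now on the pins. Release, then withdraw upward.

```bash
python3 -m creep '[{"translation":[0,0,0],"rotation":[0,0,0],"claw":-0.5},{"translation":[0,0,0],"rotation":[0,0,0],"claw":-0.5},{"translation":[0,0,0],"rotation":[0,0,0],"claw":-0.5},{"translation":[0,0,0],"rotation":[0,0,0],"claw":-0.5},{"translation":[0,0,0],"rotation":[0,0,0],"claw":-0.5},{"translation":[0,0,0],"rotation":[0,0,0],"claw":-0.5},{"translation":[0,0,0],"rotation":[0,0,0],"claw":-0.5},{"translation":[0,0,0],"rotation":[0,0,0],"claw":-0.5}]'
python3 - <<'E'
from h import *;import cv2
togo([.455,-.1994,.206],9.5);a=robot.read_camera("scene");b=robot.read_camera("wrist")
cv2.imwrite("pics/s6.png",np.hstack([cv2.resize(a[100:250,240:380],(400,429),interpolation=2),cv2.resize(b[120:310,210:387],(400,429),interpolation=2)]))
E
```

```text
time: 17.72
eef_pos: [0.4608, -0.1992, 0.2014]
orientation: [[-0.0, 0.986, 0.164], [0.0, 0.164, -0.986], [-1.0, -0.0, -0.0]]
force: [0.2, -0.6, -0.5]
finger_gap: 0.63
t 17.72 pos [ 0.4608 -0.1992  0.2014] F [ 0.1759 -0.5604 -0.5177] M [-0.0843  0.0311 -0.0658] gap 54.8 mm
units trans [-0.185  -0.2312 -0.0305] rot [-0.0076 -0.0023  0.0038]
```

View pics/s6.png

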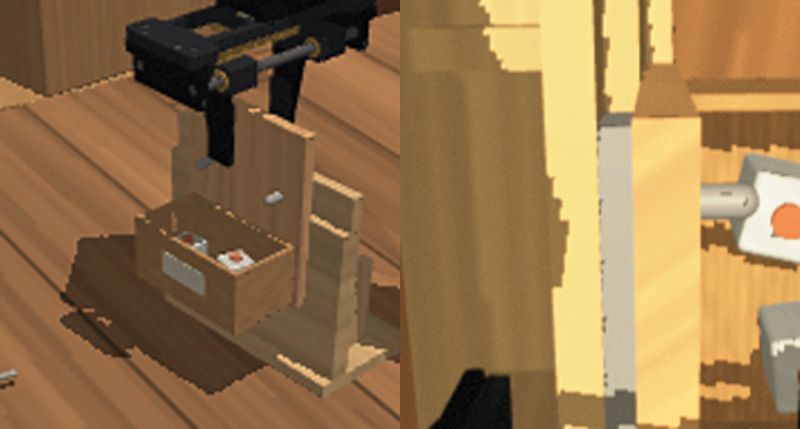

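Count 9: bin hangs on both pins, cans in. Wrist view: pin tip at (368,209), board's front top edge at column 342.7, rear at 312.8. Check protrusion.

Run:
```python
from h import *
n=np.array([.986,.165,0]);f=robot.sense()["eef_pos"]
for k,p,zz in [("tip",(368,208.6),.165),("front top",(342.7,208.6),.223),("rear top",(312.8,208.6),.223),("front top end",(342.7,172),.223),("front top near",(342.7,305),.223)]:
    P=plane("wrist",p,zz);print(k,P,(P-f)@n)
```

```text
tip [ 0.4772 -0.1552  0.165 ] 0.023271647852058173
front top [ 0.4599 -0.1457  0.223 ] 0.007822676699511984
rear top [ 0.45   -0.1474  0.223 ] -0.002209989977331246
front top end [ 0.4577 -0.1337  0.223 ] 0.007640694324776534
front top near [ 0.4663 -0.1807  0.223 ] 0.008355160917810987
```

Protrusion is 15.4 mm and yaw agrees within about 0.015 rad, so the board is flush. Withdraw.

```bash
python3 -m creep '[{"translation":[-0.2,0,0],"rotation":[0,0,0],"claw":-0.5},{"translation":[-0.4,0,0],"rotation":[0,0,0],"claw":-0.5},{"translation":[-0.7,0,0],"rotation":[0,0,0],"claw":-0.5},{"translation":[-0.8,0,0],"rotation":[0,0,0],"claw":-0.5},{"translation":[-0.8,0,0],"rotation":[0,0,0],"claw":-0.5},{"translation":[-0.8,0,0],"rotation":[0,0,0],"claw":-0.5},{"translation":[-0.3,0,0],"rotation":[0,0,0],"claw":-0.5},{"translation":[0,0,0],"rotation":[0,0,0],"claw":-0.5}]'
python3 - <<'E'
from h import *;import cv2
a=robot.read_camera("scene");b=robot.read_camera("wrist")
cv2.imwrite("pics/s7.png",np.hstack([cv2.resize(a[120:270,240:380],(400,429),interpolation=2),cv2.resize(b[100:400,180:460],(400,429),interpolation=2)]))
E
```

```text
time: 18.48
eef_pos: [0.462, -0.1999, 0.3037]
orientation: [[0.004, 0.986, 0.164], [-0.003, 0.164, -0.986], [-1.0, 0.004, 0.004]]
force: [0.0, -0.1, -0.8]
finger_gap: 0.746
```

View pics/s7.png

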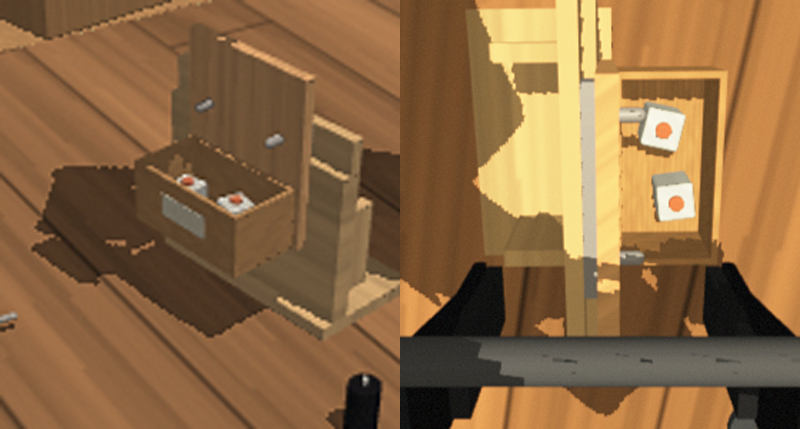

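Count 10: the bin hangs parallel to the panel, both pins protrude about equally, both cans are in the tray, and the gripper is clear. Handing in.

```bash
python3 -c "
from workcell import robot
print(robot.hand_in())"
```

```text
the job is handed in; nothing more can be done
None
```

The bin now hangs on the stand with both pins through both holes and both cans still in its tray. I handed it in at about 18.5 s; no verdict was reported.

- **Grasp:** The first try failed because I lifted before the slow fingers had closed. The bin did not move, and the second grasp held.
- **Hanging:** I fed the board onto the pins in 1–3 mm steps with no contact until about 3 mm before my estimated home position. The highest push I measured was about 11 N. I then lowered the bin about 2 mm until the pins took its weight, and released it.
- **Flushness:** After release the pins stuck out about 15.4 mm by camera (16 mm is flush), and the board was square within about 0.015 rad. The camera check is only good to about 1–2 mm.
- **Early contact:** I took it for the board's foot touching first and tilted the tool 0.03 rad, but the force did not change. The wrist camera then showed the board already home, so I undid the tilt. My first triangulation had put the stand's face a few millimetres too far back.
- **Not checked:** I did not measure the board's upright angle separately; it only looks parallel to the panel in the final pictures. I did not measure the bystanders again either, but the arm passed above them and no contact forces showed.

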